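# Hold the demagnetiser's run switch over a hung watch movement

### The job

Demagnetise the watch movement: keeping the tray upright, hook the tray carrier onto the rail well clear of the demagnetiser (80 mm or more along the rail from its index line), then slide it along the rail, without lifting it off, until it hangs centred over the index line, and let go of it. Only then press the plunger of the hold-to-run switch about half way down (8 mm of its 16 mm) and keep it there: never push it to the bottom, and finish while still holding it pressed, with the carrier left hanging at the line and the loupe, jar and case ring left alone.

Things in the scene. Friction and masses are not known exactly. Their poses are not given: they have to be found in the camera images.
- carrier: Loose steel carrier (about 0.16 kg) standing on the bench: open tray 60 x 60 x 20 mm with a fixed brass movement, a 4 x 28 mm strap rising at x = -16 mm to a roof-shaped hook, black grip tab on top. Origin: centre of the tray's underside, z up. The rail enters between tray rim and lip from the carrier's +x side, which at the start points away from the robot within 35 degrees.
- hook (a point): Point in the carrier's hook where the axis of the 12 mm rail lies when fully seated: 110 mm above the tray's underside on the carrier's z axis. The hook is an inverted V, 28 mm long in y; its lip at x = +16 mm reaches 20 mm below this point; inside gap from strap to lip 28 mm. Axes as the carrier's; seated, y lies along the rail.
- tab (a point): On the carrier's black grip tab (26 mm in x, 14 mm thick in y, from 120 to 164 mm above the tray's underside, on the carrier's z axis): the point 146 mm above the underside, 18 mm below the tab's top. Grip across the 14 mm thickness, from above. Axes as the carrier's.
- rail_mid (a point): Middle of the fixed horizontal steel rail, on its axis, 200 mm above the bench. Rail 12 mm thick, along this frame's y; x points away from the robot, square to the rail. Usable from y = -165 to +165 mm; the posts stand at y = +-195 mm, no higher than 211 mm.
- mark (a point): Point of the rail's axis above the demagnetiser's index line, up to 85 mm either side of the rail's middle; the rail has a 4 mm wide black band here. The demagnetiser under it is a fixed grey box 150 x 100 mm (100 along the rail), 54 mm high with its round steel plate; a white line runs across its top and front, square to the rail. Axes as the rail's.
- plunger_top (a point): Centre of the top of the switch's plunger, moving with it: a flat black round cap 44 mm across, 10 mm thick, on a steel stem, 76 mm above the bench when released. It stands in a fixed grey housing 80 x 80 x 40 mm with a low aluminium collar to 48 mm.
- plunger (a joint): How far the plunger is pressed straight down, in m: 0 released, 0.016 at the bottom stop. A spring pushes it back up: about 1.8 N at the start of its travel, rising 0.6 N per mm: about 6.6 N at 8 mm, 11.4 N at the bottom.
- loupe: Bystander: black eye loupe, 38 mm across, 30 mm high, loose. Origin at the centre of its underside.
- jar: Bystander: lidded jar, 60 mm across, 75 mm high, loose. Origin at the centre of its underside.
- case_ring: Bystander: steel watch-case ring, 52 mm across, 14 mm high, loose. Origin at the centre of its underside.
Not all that is in view belongs to the job. Of the things shaped like the carrier, the steel one is meant.

How it is judged:
By the outcome, as a careful person would: the job done as asked, in the order asked, and still so for the second after the job is handed in, while the arm keeps its last pose, push and grip.
It also fails if it takes over 53 s, if anything falls off the work surface, if the arm or the gripper's body presses on something with over 40 N, if the wrist force passes 120 N, or if a joint passes its speed limit or range.

### The arm

A 6-joint arm with a two-finger parallel gripper is mounted at the origin on the work surface. World frame = base frame: x ahead of the robot, y to its left, z up, the work surface at z = 0. Lengths are in m, angles in rad, forces in N, time in s.
With the tool pointing down it reaches from about 0.3 to 0.95 m from the base axis. Payload 3.1 kg.
Tool frame: the origin (TCP) lies at the centre of the arm's flange, where the gripper is bolted on; the fingertips stand 173 mm ahead of it and the grasp point (between the pads) lies r.pinch_z ahead of it (r.pinch_z is the distance from the TCP to the grasp point, in m); z points along the fingers, y is the line along which they close (so a half turn about z gives the same grasp; the last joint's range is limited). The gripper opens to 85 mm and grips with 20 to 120 N. Pads are 22 mm wide; open, the fingers measure 114 mm over their backs; the gripper's body (76 mm by 85 mm) begins 54 mm behind the grasp point. The pads swing forward as they close: fully open they stand 13 mm farther back than shut.
Start: joints at [-1.314, 0.308, 1.634, -0, 1.2, -0.07], TCP at [0.201, -0.592, 0.405] pointing down, gripper open.
Joint ranges: [-3.06, 3.06], [-0.79, 1.96], [0.05, 2.63], [-1.19, 4.34], [0.05, 2.64], [-2.94, 2.94]. Speed limits (rad/s): [2.79, 2.79, 3.14, 3.14, 3.14, 3.14].

### API

Orientations are given as a unit quaternion [x, y, z, w].
In Python, from bench import monitor, viewer, job, r gives the robot as it stands.
- The arm moves only by the tool servo_tool, never from a script. Its argument "deltas" is a list that holds one entry, the list of rows, each a list of 7 numbers: the turn, a rotation vector about the tool's x, y, z in degrees, then the shift along the tool's x, y, z in cm, then the closure, from 0 (fully open) to 1 (shut). A call has 1 to 10 rows; each row is the pose to reach, as a shift and turn from the pose commanded when the call began, along the tool's axes at that moment; what a row does not reach only later rows make up. A row lasts 1/8 s, in which the tool goes at most 62.5 mm and 10.7 degrees, less where a joint would pass 70% of its speed; a pose out of reach is approached as far as the arm can. A call with a gripper value outside its range is refused whole. The fingers move at their own pace and stop on an object; the grip force is fixed at half the most. Time passes only in rows, so rows that repeat a pose let the fingers close. It gives the time, the measured TCP pose, the force, the opening and the grip force at its end, in the units of the state.
- monitor.read_state(): the state, without advancing time (a new reading comes with each control period).
- viewer.read_camera(name): name is "side" or "top" or "wrist"; returns the picture (420x560x3 uint8, red, green, blue); there is no depth.
- viewer.camera_params(name): a dict with "fov_y" (degrees; the focal length in pixels is half the picture's height over the tangent of half this angle, whatever the lens; pixels are square), "cx", "cy" (the principal point, pixels), "k1" (the pictures are not rectified: a ray, as slopes to the right and down, at radius r is drawn at 1 + k1 r^2 times it, then the intrinsics apply), "extrinsics" (4x4, takes a point from camera to world coordinates); the wrist camera has in their place "T_tool_cam" (4x4, takes a point from camera to tool coordinates, whose origin is the TCP and whose axes are the flange's). Camera axes: x right, y up, looking along -z (the intrinsics and any distortion apply to the point x, -y, -z); pixel columns grow to the right and rows downward; lengths in m; the calibration is good to about 2 mm. A picture is of the moment at which its call begins: read the wrist's pose just before it. camera_params takes no time and is no camera call.
- job.job_done(): hands the job in; it is judged then, once.
Trained networks look in the newest picture that a camera, given by its name, has taken for a name from the list of things; names that differ only in an ending like _2 or _b are one class to them, and where a whole thing is asked for, a point or a joint stands for the part that bears it (a point fixed in the world has none). Each returns a list of dicts, best first, with "conf" (0 to 1); they miss things now and then, are a little off and sometimes report something else, mostly with a low value. They report only what shows in the picture. A call takes as long as a camera call. They do not tell look-alikes from the thing itself.
- viewer.outline_of(camera, thing): "mask" (420x560 bool, what is visible of it) and "uv" ([column, row] in pixels, amid what is visible of it).
- viewer.place_of(camera, thing): "uv" ([column, row] in pixels: a listed point, or the origin of a listed thing).
The state is a dict: "clock": time; "q": joint angles; "joint_vel": joint speeds; "tau": joint torques, N m; "tcp_pos": TCP position; "ee_rot": TCP orientation; "contact_force": force on the tool from outside, world axes, zero at the start; "ft_torque": the same for the moment, N m; "opening": finger opening in m; "grip_force": force on a finger pad.
Only numpy, scipy, OpenCV 4.12 (cv2) and the standard library are available. Lean on these libraries where they do the work, as an engineer would, in place of code of your own. Each camera call takes 0.05 s, during which the arm holds its last target. There are 200 camera calls.

## Working session

There is one attempt and no reset: what is moved stays moved. The work goes in short steps, Python scripts to look and compute and a tool call to move; the robot and the scene stay as the last step left them, time stands still between calls to the robot, and variables do not carry over. Pictures are saved under pics/ and viewed, at most 12 in all, crops included, and the job is handed in when it is done.

Besides the shell and the picture viewer there is one more tool, called after "Call:" by a JSON object that holds its "api" and its "payload". servo_tool: Moves the arm, as the interface text tells. Its arguments: {"type":"object","properties":{"deltas":{"type":"array"}},"required":["deltas"]}

```bash
ls; mkdir -p pics; cat > h.py <<'E'
import numpy as np, cv2
from bench import monitor, viewer, job, r
from scipy.spatial.transform import Rotation as R
def cam(n):
    p=viewer.camera_params(n); f=210/np.tan(np.radians(p["fov_y"])/2)
    if "extrinsics" in p: T=np.array(p["extrinsics"])
    else:
        s=monitor.read_state(); A=np.eye(4); A[:3,:3]=R.from_quat(s["ee_rot"]).as_matrix(); A[:3,3]=s["tcp_pos"]; T=A@np.array(p["T_tool_cam"])
    return p,f,T
def ray(C,uv):
    p,f,T=C; d=np.array([(uv[0]-p["cx"])/f,(uv[1]-p["cy"])/f]); u=d.copy()
    for _ in range(30): u=d/(1+p["k1"]*(u@u))
    return T[:3,3],T[:3,:3]@np.array([u[0],-u[1],-1])
def atz(C,uv,z):
    o,d=ray(C,uv); return o+d*(z-o[2])/d[2]
def proj(C,X):
    p,f,T=C; c=T[:3,:3].T@(np.array(X)-T[:3,3]); u=np.array([c[0],-c[1]])/-c[2]
    u=u*(1+p["k1"]*(u@u)); return u*f+[p["cx"],p["cy"]]
def tri(Cs,uvs):
    A=np.zeros((3,3));b=np.zeros(3);L=[]
    for C,uv in zip(Cs,uvs):
        o,d=ray(C,uv);d=d/np.linalg.norm(d);M=np.eye(3)-np.outer(d,d);A+=M;b+=M@o;L.append((M,o))
    X=np.linalg.solve(A,b); return X,[np.linalg.norm(M@(X-o)) for M,o in L]
def save(n,fn,box=None,k=1):
    im=viewer.read_camera(n)
    o=im if box is None else im[box[1]:box[3],box[0]:box[2]]
    cv2.imwrite(fn,cv2.resize(o,None,fx=k,fy=k,interpolation=cv2.INTER_CUBIC)[:,:,::-1]); return im
E
python3 - <<'E'
from h import *
a=save("top","pics/a.png");b=save("side","pics/b.png")
cv2.imwrite("pics/ab.png",np.vstack([np.hstack([a,b])])[:,:,::-1][:, :]) 
im=cv2.imread("pics/ab.png"); cv2.imwrite("pics/ab.png",cv2.resize(im,(800,300)))
np.set_printoptions(precision=3,suppress=True)
print(monitor.read_state(), r.pinch_z)
for c in ["top","side"]:
    C=cam(c); print(c,C[2][:3,3],C[2][:3,2],C[1])
    for t in ["carrier","hook","tab","rail_mid","mark","plunger_top","loupe","jar","case_ring"]:
        print(t,[(np.round(x["uv"],1).tolist(),round(x["conf"],2)) for x in viewer.place_of(c,t)])
E
```

```text
pics
{'clock': 0.1, 'q': array([-1.314,  0.309,  1.635, -0.   ,  1.2  , -0.07 ]), 'joint_vel': array([-0.001, -0.001, -0.003,  0.   ,  0.001, -0.001]), 'tau': array([ -0.001, -41.641, -27.764,  -0.   ,   0.004,  -0.   ]), 'tcp_pos': array([ 0.2  , -0.592,  0.404]), 'ee_rot': array([ 0.987,  0.163, -0.   , -0.001]), 'contact_force': array([-0.335, -0.372,  0.733]), 'ft_torque': array([-0.023, -0.027, -0.039]), 'grip_force': 0.0, 'opening': 0.08527392941113732} 0.1547
top [0.265 0.01  1.316] [-0.206 -0.019  0.978] 498.78388057272736
carrier [([377.5, 297.6], 0.7), ([418.7, 257.0], 0.66), ([373.4, 255.1], 0.57), ([381.3, 251.3], 0.54)]
hook [([380.2, 255.3], 0.7), ([433.3, 250.9], 0.57)]
tab [([391.5, 297.2], 0.87), ([383.4, 251.0], 0.65), ([434.5, 249.6], 0.62)]
rail_mid [([292.2, 181.5], 0.75), ([373.4, 256.7], 0.62)]
mark [([320.6, 179.8], 0.66)]
plunger_top [([193.9, 232.1], 0.47)]
loupe [([286.3, 268.2], 0.6), ([382.5, 252.6], 0.42)]
jar [([441.9, 187.7], 0.64)]
case_ring [([143.0, 174.6], 0.73)]
side [0.282 0.933 0.674] [-0.185  0.846  0.5  ] 395.2644482155221
carrier [([305.4, 187.2], 0.85), ([336.6, 204.6], 0.82), ([304.2, 204.3], 0.71)]
hook [([309.0, 171.8], 0.92), ([338.3, 173.8], 0.69), ([309.4, 161.5], 0.54)]
tab [([309.6, 164.4], 0.86), ([308.3, 148.6], 0.85), ([342.1, 166.4], 0.76)]
rail_mid [([246.0, 180.5], 0.66)]
mark []
plunger_top [([272.0, 276.4], 0.74)]
loupe [([312.0, 247.5], 0.62)]
jar [([255.6, 175.4], 0.62)]
case_ring [([190.0, 346.2], 0.78)]
```

View pics/a.png

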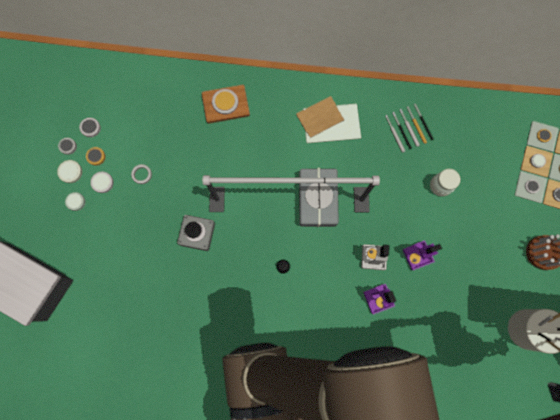

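View pics/b.png

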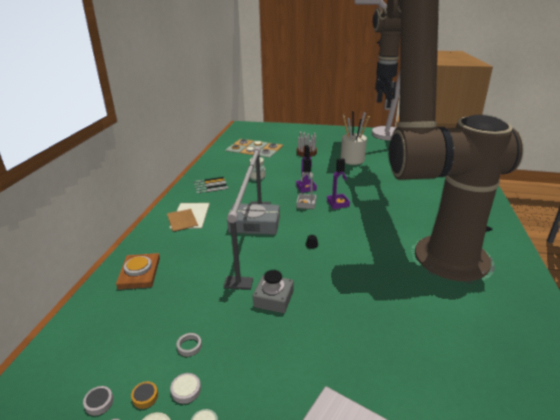

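The carrier lookalikes in the top view are grey steel at (375,256), purple at (420,256) and purple at (379,298). Only the first is steel, so it fits the description. I'll confirm it in an enlarged crop and measure.

```bash
python3 - <<'E'
from h import *
np.set_printoptions(precision=4,suppress=True)
a=cv2.imread("pics/a.png");b=cv2.imread("pics/b.png")
c1=cv2.resize(a[220:320,340:460],None,fx=4,fy=4,interpolation=cv2.INTER_CUBIC)
c2=cv2.resize(b[140:215,280:370],(480,400),interpolation=cv2.INTER_CUBIC)
c3=cv2.resize(a[165:235,190:390],(700,245),interpolation=cv2.INTER_CUBIC)
o=np.zeros((600,800,3),np.uint8);
o[:333,:400]=cv2.resize(c1,(400,333));o[:333,400:]=cv2.resize(c2,(400,333));o[340:585,:700]=c3;cv2.imwrite("pics/c.png",o)
T=cam("top");S=cam("side")
print("carrier",tri([T,S],[[373.4,255.1],[304.2,204.3]]),atz(T,[373.4,255.1],0))
print("hook",tri([T,S],[[380.2,255.3],[309,171.8]]),"tab",tri([T,S],[[383.4,251],[309.6,164.4]]),tri([T,S],[[383.4,251],[308.3,148.6]]))
print("rail",tri([T,S],[[292.2,181.5],[246,180.5]]),atz(T,[292.2,181.5],.2),"mark",atz(T,[320.6,179.8],.2))
print("post tops",atz(T,[207,181],.205),atz(T,[376,181],.205))
print("plung",tri([T,S],[[193.9,232.1],[272,276.4]]),atz(T,[193.9,232.1],.076))
for n,u,v in [("loupe",[286.3,268.2],[312,247.5]),("jar",[441.9,187.7],[255.6,175.4]),("ring",[143,174.6],[190,346.2])]: print(n,atz(T,u,0),atz(S,v,0))
for t in ["top","side"]:
  for m in viewer.outline_of(t,"carrier"): print(t,m["uv"],m["conf"],m["mask"].sum())
for X in [(.0,0,0)]: print(proj(T,X))
E
```

```text
carrier (array([ 0.4452, -0.2236, -0.0053]), [np.float64(0.0010396820977997636), np.float64(0.001039682097799717)]) [ 0.4435 -0.2228  0.    ]
hook (array([ 0.4299, -0.2174,  0.1213]), [np.float64(0.0015104711731004634), np.float64(0.001510471173100632)]) tab (array([ 0.433 , -0.2195,  0.147 ]), [np.float64(0.0027698938546621057), np.float64(0.0027698938546621)]) (array([ 0.4305, -0.2078,  0.2052]), [np.float64(0.0032684951364458006), np.float64(0.003268495136445774)])
rail (array([0.5708, 0.0116, 0.1914]), [np.float64(0.0025898373068938708), np.float64(0.0025898373068940165)]) [0.5658 0.0112 0.2   ] mark [ 0.5771 -0.0538  0.2   ]
post tops [0.5439 0.206  0.205 ] [ 0.5868 -0.1803  0.205 ]
plung (array([0.4474, 0.2449, 0.0687]), [np.float64(0.004999496960011312), np.float64(0.004999496960011263)]) [0.4413 0.2429 0.076 ]
loupe [0.3837 0.0021 0.    ] [0.3868 0.0237 0.    ]
jar [ 0.6469 -0.3935  0.    ] [ 0.6643 -0.4037  0.    ]
ring [0.5939 0.4171 0.    ] [ 0.594   0.4192 -0.    ]
top [418.8, 255.4] 0.84 695
top [376.9, 255.3] 0.61 572
top [378.3, 295.4] 0.56 590
side [336.8, 193.9] 0.97 532
side [308.2, 196.7] 0.84 446
side [306.1, 181.8] 0.71 234
[270.4633 425.0959]
```

View pics/c.png

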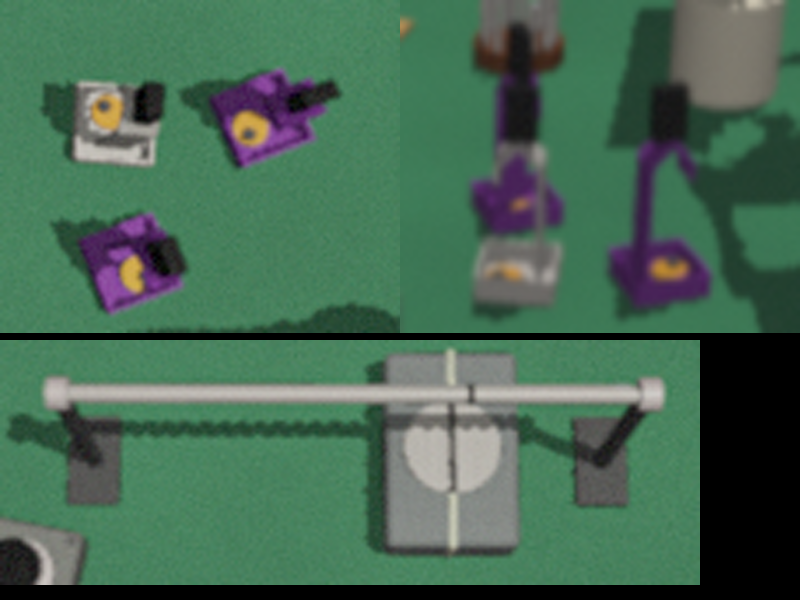

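The crop confirms that the steel carrier is the upper-left one, at about (375,256), and both others are purple. The black band on the rail is at about (325,180) in the full top picture, and the rail ends are at (206,180) and (376,180). Next I'll plan a wrist-camera view from above the carrier.

```bash
cat >> h.py <<'E'
np.set_printoptions(precision=4,suppress=True)
def go(tip,yaw,adv):
    "row deltas to put the point adv ahead of TCP at tip, tool down, tool x at yaw deg"
    s=monitor.read_state(); A=R.from_quat(s["ee_rot"])
    y=np.radians(yaw); B=R.from_matrix(np.array([[np.cos(y),np.sin(y),0],[np.sin(y),-np.cos(y),0],[0,0,-1]]))
    t=np.array(tip)+[0,0,adv]
    print("turn",np.degrees((A.inv()*B).as_rotvec()),"shift cm",A.inv().apply(t-s["tcp_pos"])*100,"t",s["clock"])
E
python3 - <<'E'
from h import *
p=viewer.camera_params("wrist");print(p)
T=cam("top")
l,rr,m=[atz(T,u,.2) for u in ([206.3,179.9],[375.7,179.9],[324.9,180.4])]
mid=(l+rr)/2;print(l,rr,m,mid,np.linalg.norm(l-rr),np.linalg.norm(m-mid),np.degrees(np.arctan2(rr[0]-l[0],l[1]-rr[1])))
go([.40,-.22,.30],1,.1547)
E
```

```text
{'fov_y': 70.83895574540149, 'cx': 281.24855469355794, 'cy': 209.72947314372092, 'k1': -0.017497608855029132, 'T_tool_cam': array([[-0.0001,  0.9525,  0.3047,  0.0779],
       [ 1.    ,  0.0003, -0.0007, -0.    ],
       [-0.0008,  0.3046, -0.9525,  0.0307],
       [ 0.    ,  0.    ,  0.    ,  1.    ]])}
[0.5476 0.2089 0.2   ] [ 0.5908 -0.1803  0.2   ] [ 0.5768 -0.0638  0.2   ] [0.5692 0.0143 0.2   ] 0.39157014364884246 0.07843269269362706 6.335723283863901
turn [-0.0014 -0.     17.7259] shift cm [ 30.8235 -28.824   -5.0019] t 1.1
```

Call:
{"api": "servo_tool", "payload": {"deltas": [[[0, 0, 3, 0, 0, -5, 0], [0, 0, 6, 5, -4.5, -5, 0], [0, 0, 9, 10, -9, -5, 0], [0, 0, 12, 15, -14, -5, 0], [0, 0, 15, 20, -18.5, -5, 0.3], [0, 0, 17.7, 25, -23.5, -5, 0.4], [0, 0, 17.7, 30, -28, -5, 0.4], [0, 0, 17.7, 30.8, -28.8, -5, 0.4], [0, 0, 17.7, 30.8, -28.8, -5, 0.4], [0, 0, 17.7, 30.8, -28.8, -5, 0.4]]]}}

```text
clock: 2.35
tcp_pos: [0.3998, -0.2204, 0.4548]
ee_rot: [1.0, 0.009, -0.0, 0.0]
contact_force: [-1.1, 0.1, 0.5]
opening: 0.0513
grip_force: 0.0
```

```bash
python3 - <<'E'
from h import *
W=cam("wrist");im=save("wrist","pics/w1.png")
s=monitor.read_state();print(s["tcp_pos"],s["ee_rot"],s["opening"],s["clock"])
for t,z in [("carrier",0),("hook",.11),("tab",.146),("mark",.2),("rail_mid",.2)]:
    for x in viewer.place_of("wrist",t): print(t,x["uv"],x["conf"],atz(W,x["uv"],z))
E
```

```text
[ 0.3996 -0.2209  0.4548] [ 1.      0.0087 -0.0001  0.0003] 0.0514884464512392 2.4
carrier [364.7, 131.6] 0.86 [ 0.4586 -0.3364  0.    ]
carrier [282.0, 141.9] 0.81 [ 0.4423 -0.2214  0.    ]
carrier [292.9, 212.9] 0.72 [ 0.3374 -0.2399  0.    ]
hook [298.5, 247.9] 0.78 [ 0.331  -0.2423  0.11  ]
hook [280.4, 154.2] 0.65 [ 0.4387 -0.2193  0.11  ]
hook [391.1, 137.4] 0.58 [ 0.4583 -0.3341  0.11  ]
tab [286.7, 164.5] 0.84 [ 0.4337 -0.2254  0.146 ]
tab [299.1, 260.7] 0.69 [ 0.3331 -0.2408  0.146 ]
tab [407.5, 147.8] 0.63 [ 0.4514 -0.3374  0.146 ]
```

View pics/w1.png

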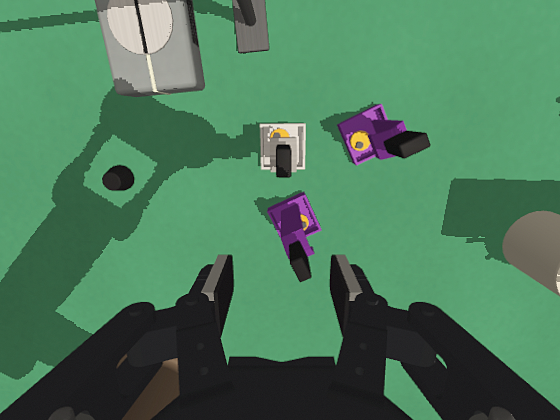

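The steel carrier is near centre at (283,147), with its tab at (284,160). The purple ones are at (365,140) and (295,215). The carrier is nearly aligned with the tool, so next I'll measure its yaw and tab.

```bash
python3 - <<'E'
from h import *
W=cam("wrist");im=cv2.imread("pics/w1.png")
hsv=cv2.cvtColor(im,cv2.COLOR_BGR2HSV);sub=np.zeros(im.shape[:2],np.uint8);sub[112:185,250:316]=1
tray=((hsv[...,1]<90)&(hsv[...,2]>85)&(sub>0)).astype(np.uint8)
dark=((hsv[...,2]<60)&(hsv[...,1]<120)&(sub>0)).astype(np.uint8)
for n,m,z in (("tray",tray,.02),("tab",dark,.164)):
    k,lab,st,ce=cv2.connectedComponentsWithStats(m);i=1+st[1:,4].argmax();ys,xs=np.where(lab==i)
    if n=="tab":
        print("tab px bbox",st[i])
    P=np.array([atz(W,(x,y),z)[:2] for x,y in zip(xs,ys)]).astype(np.float32)*1000
    rc=cv2.minAreaRect(P);print(n,rc,len(xs)); print(cv2.boxPoints(rc))
go([.4385,-.222,.148],1,.1547)
E
python3 - <<'E'
import cv2;im=cv2.imread("pics/w1.png")[110:190,235:335];cv2.imwrite("pics/w1c.png",cv2.resize(im,None,fx=7,fy=7,interpolation=cv2.INTER_CUBIC))
E
```

```text
tray ((435.4505920410156, -222.5878143310547), (65.24205017089844, 61.85984802246094), 1.1395429372787476) 1711
[[ 402.2209 -192.3127]
 [ 403.4511 -254.1604]
 [ 468.6803 -252.8629]
 [ 467.45   -191.0153]]
tab px bbox [276 145  15  32 453]
tab ((439.4273681640625, -222.35340881347656), (27.157638549804688, 12.476057052612305), 0.9006683826446533) 453
[[ 425.7522 -216.3296]
 [ 425.9483 -228.8041]
 [ 453.1026 -228.3772]
 [ 452.9065 -215.9027]]
turn [ 0.0019  0.0078 -0.0893] shift cm [ 3.9043  0.1383 15.1941] t 2.65
```

View pics/w1c.png

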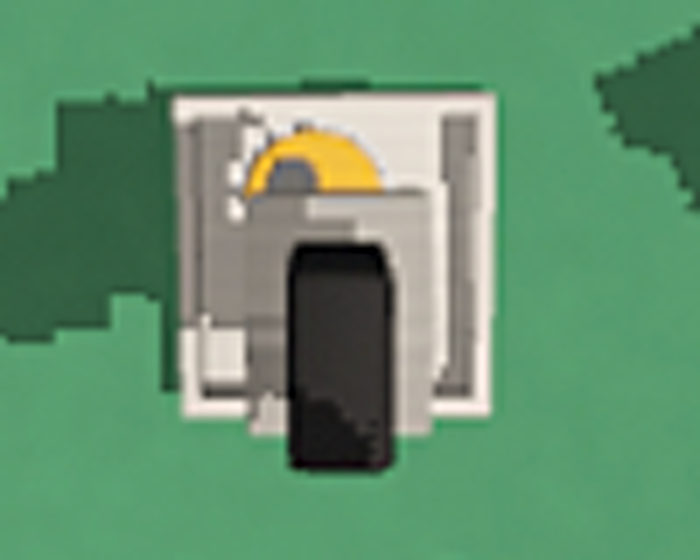

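The enlarged crop shows the white/grey steel tray squared up with the tool at a yaw of about 1°. The tab top is centred at about (284,161) in the full picture, giving (0.439, -0.222). Now I descend and grip.

Call:
{"api": "servo_tool", "payload": {"deltas": [[[0, 0, 0, 2, 0.1, 2, 0.4], [0, 0, 0, 3.9, 0.1, 6, 0.4], [0, 0, 0, 3.9, 0.1, 10, 0.4], [0, 0, 0, 3.9, 0.1, 13, 0.4], [0, 0, 0, 3.9, 0.1, 15.2, 0.4], [0, 0, 0, 3.9, 0.1, 15.2, 0.4], [0, 0, 0, 3.9, 0.1, 15.2, 1], [0, 0, 0, 3.9, 0.1, 15.2, 1], [0, 0, 0, 3.9, 0.1, 15.2, 1], [0, 0, 0, 3.9, 0.1, 15.2, 1]]]}}

```text
clock: 3.9
tcp_pos: [0.4396, -0.2212, 0.3042]
ee_rot: [1.0, 0.009, 0.001, 0.001]
contact_force: [-0.2, -0.9, 6.9]
opening: 0.0129
grip_force: 59.4
```

```bash
python3 - <<'E'
from h import *
s=monitor.read_state();print(s["tcp_pos"],s["opening"],s["grip_force"],s["contact_force"])
# rail-frame pose for hook 107 mm from mark, on +y side; approach 70 mm before rail
u=np.radians(6.33);rx=np.array([np.cos(u),np.sin(u),0]);ry=np.array([-np.sin(u),np.cos(u),0])
m=np.array([.5768,-.0638,.2]);h=m+.11*ry
for d,z in ((-.09,.055),(0,.055),(0,0)):
    print(h+d*rx+[0,0,z]); go(h+d*rx+[0,0,z+.036],6.33,.1547)
E
```

```text
[ 0.4396 -0.2212  0.3042] 0.012878475972037237 59.4352126121521 [-0.2038 -0.9073  6.9068]
[0.4752 0.0356 0.255 ]
turn [ 0.1289 -0.1511 -5.2953] shift cm [  4.0635 -25.5775 -14.1923] t 3.9
[0.5647 0.0455 0.255 ]
turn [ 0.1289 -0.1511 -5.2953] shift cm [ 13.0251 -26.4082 -14.1695] t 3.9
[0.5647 0.0455 0.2   ]
turn [ 0.1289 -0.1511 -5.2953] shift cm [ 13.01   -26.4199  -8.6696] t 3.9
```

Call:
{"api": "servo_tool", "payload": {"deltas": [[[0, 0, 0, 0, 0, -1, 1], [0, 0, 0, 0, 0, -4, 1], [0, 0, 0, 0, 0, -8, 1], [0, 0, 0, 0, 0, -12, 1], [0, 0, 0, 0, -1, -14.5, 1], [0, 0, -1.5, 1, -5, -14.5, 1], [0, 0, -3, 1, -10, -14.5, 1], [0, 0, -5.3, 2, -15, -14.5, 1], [0, 0, -5.3, 3, -20, -14.5, 1], [0, 0, -5.3, 4, -24, -14.5, 1]]]}}

```text
clock: 5.15
tcp_pos: [0.4739, 0.0221, 0.4474]
ee_rot: [0.998, 0.056, -0.001, -0.0]
contact_force: [0.5, -0.5, -0.8]
opening: 0.0133
grip_force: 58.8
```

Call:
{"api": "servo_tool", "payload": {"deltas": [[[0, 0, 0, 0, -1, 0, 1], [0, 0, 0, 0, -1.2, 0, 1], [0, 0, 0, 0, -1.2, 0, 1], [0, 0, 0, 0, -1.2, 0, 1]]]}}

```text
clock: 5.65
tcp_pos: [0.4731, 0.031, 0.4476]
ee_rot: [0.999, 0.054, -0.0, 0.0]
contact_force: [0.4, 0.2, -2.0]
opening: 0.0133
grip_force: 59.1
```

```bash
python3 - <<'E'
from h import *
s=monitor.read_state();print(s["tcp_pos"],s["opening"],s["grip_force"],s["contact_force"])
W=cam("wrist");T=cam("top");S=cam("side")
a=save("wrist","pics/w2a.png");b=save("top","pics/w2b.png");c=save("side","pics/w2c.png")
o=np.zeros((600,800,3),np.uint8)
o[:300,:400]=cv2.resize(a,(400,300));o[:300,400:]=cv2.resize(b[140:260,220:380],(400,300));o[300:,:]=cv2.resize(c[130:265,190:370],(800,300)) 
cv2.imwrite("pics/w2.png",o[:,:,::-1])
for n,C,t in (("wrist",W,"mark"),("top",T,"mark"),("wrist",W,"rail_mid"),("top",T,"rail_mid"),("top",T,"hook"),("side",S,"hook"),("side",S,"mark")):
    for x in viewer.place_of(n,t): print(n,t,x["uv"],x["conf"],atz(C,x["uv"],.2 if t!="hook" else .255))
E
```

```text
[0.4731 0.031  0.4476] 0.013260567620947133 59.055747985839844 [ 0.384   0.2451 -1.9706]
wrist mark [433.9, 93.2] 0.79 [ 0.5769 -0.0638  0.2   ]
top mark [320.5, 181.6] 0.73 [ 0.5728 -0.0539  0.2   ]
wrist rail_mid [319.3, 92.2] 0.81 [0.5686 0.0149 0.2   ]
top rail_mid [436.1, 189.2] 0.35 [ 0.5838 -0.3192  0.2   ]
top hook [279.4, 214.9] 0.97 [0.4735 0.0309 0.255 ]
top hook [429.1, 251.9] 0.86 [ 0.4289 -0.2944  0.255 ]
top hook [386.7, 298.6] 0.71 [ 0.3211 -0.2114  0.255 ]
side hook [284.7, 161.4] 0.82 [0.466  0.0091 0.255 ]
side hook [339.6, 172.9] 0.79 [0.3211 0.0543 0.255 ]
side hook [274.2, 275.5] 0.42 [0.3971 0.4535 0.255 ]
```

View pics/w2.png

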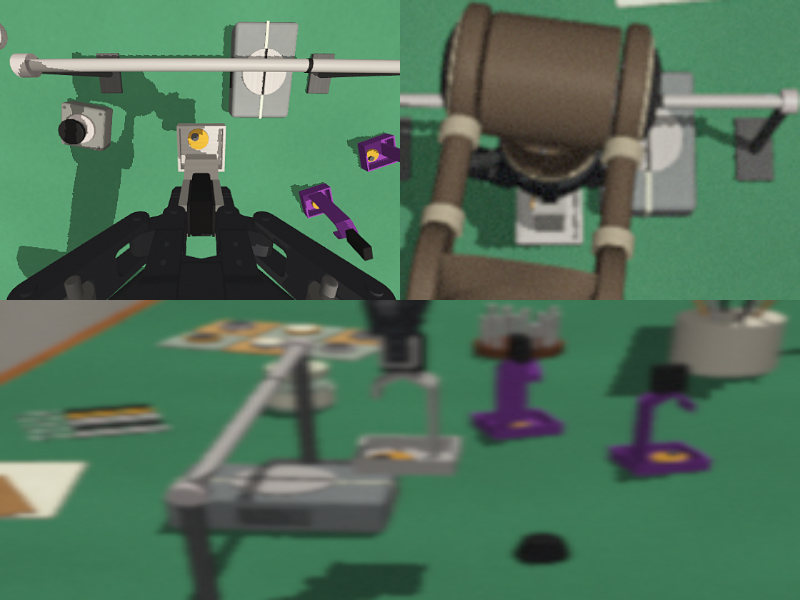

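The wrist view shows the carrier held upright. The black band appears at about (434,93) in the unscaled picture, giving (0.577, -0.064), which agrees with the top view. The carrier is 106 mm along the rail from the line and 93 mm short of the rail, so I move in above it and then lower.

Call:
{"api": "servo_tool", "payload": {"deltas": [[[0, 0, 0, 1.5, 0, 0, 1], [0, 0, 0, 4, 0, 0, 1], [0, 0, 0, 7, 0, 0, 1], [0, 0, 0, 9, 0, 0, 1], [0, 0, 0, 9.3, 0, 0, 1], [0, 0, 0, 9.3, 0, 0, 1], [0, 0, 0, 9.3, 0, 0, 1]]]}}

```text
clock: 7.02
tcp_pos: [0.5651, 0.0423, 0.4475]
ee_rot: [0.998, 0.055, -0.0, -0.0]
contact_force: [-0.3, -0.0, -1.2]
opening: 0.0131
grip_force: 59.1
```

Call:
{"api": "servo_tool", "payload": {"deltas": [[[0, 0, 0, 0, 0, 1, 1], [0, 0, 0, 0, 0, 2.2, 1], [0, 0, 0, 0, 0, 3.2, 1], [0, 0, 0, 0, 0, 4, 1], [0, 0, 0, 0, 0, 4.6, 1], [0, 0, 0, 0, 0, 4.9, 1], [0, 0, 0, 0, 0, 4.9, 1]]]}}

```text
clock: 7.9
tcp_pos: [0.5657, 0.0422, 0.3985]
ee_rot: [0.998, 0.055, -0.0, 0.0]
contact_force: [-0.4, 0.6, -1.1]
opening: 0.0133
grip_force: 59.1
```

```bash
python3 - <<'E'
from h import *
s=monitor.read_state();print(s["tcp_pos"],R.from_quat(s["ee_rot"]).as_matrix(),s["opening"],s["grip_force"],s["contact_force"],s["ft_torque"])
S=cam("side");a=viewer.read_camera("wrist");c=viewer.read_camera("side")
o=np.zeros((600,800,3),np.uint8)
o[:300,:400]=cv2.resize(a,(400,300));o[:,400:]=cv2.resize(c[120:240,210:290],(400,600),interpolation=cv2.INTER_CUBIC)
cv2.imwrite("pics/w3.png",o[:,:,::-1])
E
```

```text
[0.5657 0.0422 0.3985] [[ 0.9939  0.1102 -0.0002]
 [ 0.1102 -0.9939 -0.    ]
 [-0.0002 -0.     -1.    ]] 0.013315112615569351 59.069273471832275 [-0.4347  0.627  -1.0651] [ 0.0257 -0.018  -0.0023]
```

View pics/w3.png

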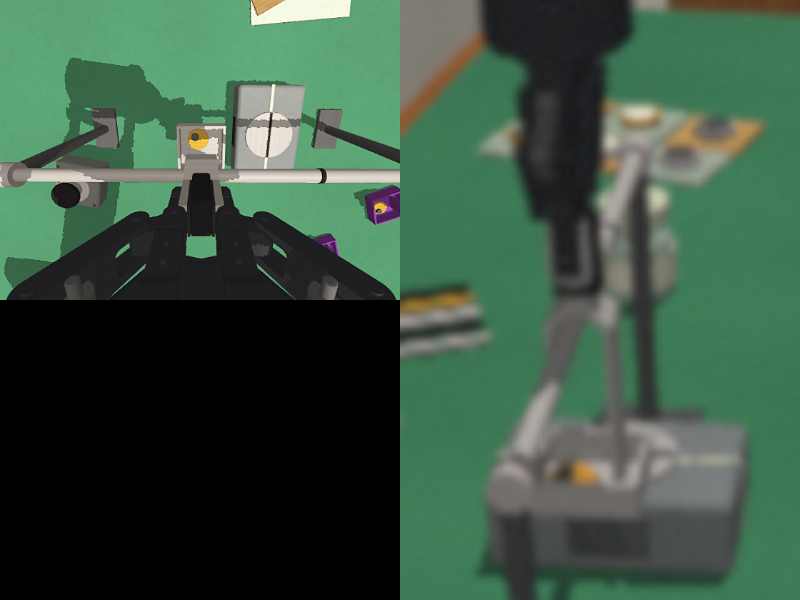

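The wrist view shows the rail passing through the hook, with the carrier just left of the demagnetiser and the hook spanning the rail. I lower it gently until it touches.

Call:
{"api": "servo_tool", "payload": {"deltas": [[[0, 0, 0, 0, 0, 0.2, 1], [0, 0, 0, 0, 0, 0.3, 1], [0, 0, 0, 0, 0, 0.4, 1], [0, 0, 0, 0, 0, 0.45, 1], [0, 0, 0, 0, 0, 0.45, 1]]]}}

```text
clock: 8.62
tcp_pos: [0.5665, 0.0423, 0.3956]
ee_rot: [0.998, 0.055, 0.002, 0.0]
contact_force: [3.0, 0.3, 4.6]
opening: 0.0131
grip_force: 59.8
```

Call:
{"api": "servo_tool", "payload": {"deltas": [[[0, 0, 0, 0.1, 0, 0, 1], [0, 0, 0, 0.15, 0, 0, 1], [0, 0, 0, 0.15, 0, 0.05, 1]]]}}

```text
clock: 9.0
tcp_pos: [0.5678, 0.0424, 0.3946]
ee_rot: [0.998, 0.055, 0.001, 0.0]
contact_force: [2.5, 0.7, 6.6]
opening: 0.0134
grip_force: 60.0
```

Call:
{"api": "servo_tool", "payload": {"deltas": [[[0, 0, 0, 0.05, 0.4, 0, 1], [0, 0, 0, 0.05, 1.2, 0, 1], [0, 0, 0, 0.05, 2.2, 0, 1], [0, 0, 0, 0.05, 3.3, 0, 1], [0, 0, 0, 0.05, 4.4, 0, 1], [0, 0, 0, 0.05, 5.5, 0, 1], [0, 0, 0, 0.05, 6.6, 0, 1], [0, 0, 0, 0.05, 7.5, 0, 1], [0, 0, 0, 0.05, 8, 0, 1], [0, 0, 0, 0.05, 8, 0, 1]]]}}

```text
clock: 10.25
tcp_pos: [0.5769, -0.0366, 0.3941]
ee_rot: [0.998, 0.055, 0.001, -0.001]
contact_force: [3.1, 3.0, 4.5]
opening: 0.0131
grip_force: 60.1
```

```bash
python3 - <<'E'
from h import *
s=monitor.read_state();print(s["tcp_pos"],s["opening"],s["grip_force"],s["contact_force"],s["ft_torque"])
W=cam("wrist");cv2.imwrite("pics/w4.png",viewer.read_camera("wrist")[:,:,::-1])
for t,z in (("mark",.2),("hook",.2),("tab",.236)):
    for x in viewer.place_of("wrist",t): print(t,x["uv"],x["conf"],atz(W,x["uv"],z))
u=np.radians(6.33);ry=np.array([-np.sin(u),np.cos(u)]);rx=np.array([np.cos(u),np.sin(u)])
d=s["tcp_pos"][:2]-[.5769,-.0638];print("along",d@ry,"perp",d@rx)
E
```

```text
[ 0.5769 -0.0366  0.3941] 0.013103049840522766 60.06015121936798 [3.1355 3.0112 4.473 ] [ 0.6356 -0.6111 -0.0455]
mark [323.4, 256.6] 0.58 [ 0.5756 -0.0623  0.2   ]
hook [280.4, 253.5] 0.76 [ 0.5748 -0.0359  0.2   ]
hook [547.0, 343.8] 0.69 [ 0.5261 -0.2271  0.2   ]
tab [282.2, 290.7] 0.64 [ 0.5722 -0.0373  0.236 ]
along 0.0270463771129346 perp 0.003018525809880897
```

```bash
python3 - <<'E'
from h import *
W=cam("wrist");im=cv2.imread("pics/w4.png",0).astype(int)
for r0 in (248,252,256,260): print(r0,im[r0,240:345:1].tolist())
cv2.imwrite("pics/w4c.png",cv2.resize(cv2.imread("pics/w4.png")[200:310,210:360],None,fx=5,fy=5,interpolation=cv2.INTER_CUBIC))
E
```

```text
248 [131, 132, 131, 132, 131, 131, 132, 131, 131, 131, 132, 131, 131, 132, 131, 131, 132, 133, 135, 135, 134, 134, 135, 134, 134, 135, 136, 140, 135, 10, 12, 19, 18, 19, 17, 19, 18, 18, 17, 18, 19, 20, 17, 20, 21, 18, 19, 19, 18, 20, 19, 19, 14, 22, 89, 144, 135, 134, 134, 133, 134, 134, 133, 133, 134, 133, 131, 131, 131, 131, 131, 131, 131, 131, 130, 130, 131, 131, 135, 128, 66, 13, 23, 24, 24, 18, 43, 104, 138, 132, 131, 131, 131, 130, 131, 128, 145, 176, 171, 170, 169, 169, 169, 169, 169]
252 [145, 146, 146, 146, 145, 146, 146, 145, 146, 146, 146, 146, 146, 145, 148, 144, 110, 99, 100, 100, 100, 101, 101, 103, 105, 97, 30, 38, 40, 13, 21, 19, 18, 20, 18, 20, 21, 19, 20, 18, 16, 19, 17, 17, 16, 19, 18, 19, 19, 19, 18, 19, 18, 14, 24, 42, 36, 65, 107, 101, 100, 101, 101, 101, 102, 101, 104, 124, 149, 145, 145, 144, 144, 144, 144, 145, 145, 145, 147, 144, 107, 10, 23, 29, 26, 23, 29, 100, 155, 146, 145, 144, 143, 141, 160, 180, 128, 161, 208, 204, 203, 203, 203, 203, 203]
256 [142, 142, 143, 143, 142, 143, 142, 142, 143, 143, 143, 142, 143, 144, 142, 120, 97, 100, 101, 100, 101, 100,
[... 162 characters left out ...]
100, 101, 100, 99, 100, 98, 105, 133, 146, 144, 144, 144, 144, 143, 144, 144, 144, 144, 151, 143, 11, 23, 26, 26, 20, 19, 172, 248, 234, 227, 229, 230, 228, 228, 231, 228, 228, 228, 228, 228, 229, 229, 228, 229]
260 [132, 133, 133, 135, 137, 141, 140, 120, 122, 122, 123, 122, 123, 120, 110, 100, 100, 101, 101, 100, 100, 100, 101, 104, 99, 18, 23, 25, 19, 17, 18, 18, 19, 18, 18, 18, 20, 17, 19, 20, 18, 19, 20, 20, 19, 18, 20, 19, 21, 16, 18, 20, 18, 19, 20, 24, 25, 21, 58, 109, 103, 100, 101, 101, 101, 100, 100, 100, 103, 114, 122, 123, 122, 122, 120, 147, 194, 199, 224, 217, 180, 21, 37, 42, 41, 34, 46, 158, 222, 212, 210, 210, 210, 210, 210, 210, 210, 210, 210, 210, 210, 210, 210, 209, 210]
```

View pics/w4c.png

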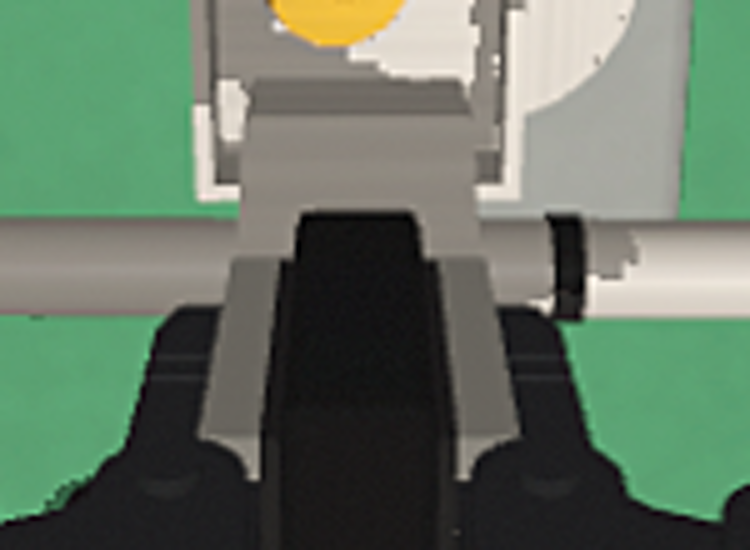

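The crop shows the rail's black band centred at column 323.6, with the hook and tab centred at column 281.4. That leaves 25.5 mm to go, so I finish the slide.

Call:
{"api": "servo_tool", "payload": {"deltas": [[[0, 0, 0, 0, 0.5, 0, 1], [0, 0, 0, 0, 1.3, 0, 1], [0, 0, 0, 0, 2, 0, 1], [0, 0, 0, 0, 2.4, 0, 1], [0, 0, 0, 0, 2.55, 0, 1], [0, 0, 0, 0, 2.55, 0, 1]]]}}

```text
clock: 11.2
tcp_pos: [0.5796, -0.0613, 0.3941]
ee_rot: [0.998, 0.055, 0.001, -0.002]
contact_force: [3.5, 5.2, 5.6]
opening: 0.0133
grip_force: 60.1
```

```bash
python3 - <<'E'
from h import *
s=monitor.read_state();print(s["tcp_pos"],s["opening"],s["contact_force"],s["ft_torque"])
W=cam("wrist");im=viewer.read_camera("wrist");cv2.imwrite("pics/w5.png",im[:,:,::-1])
o=cv2.resize(im[130:280,200:360],(800,600) if 0 else (640,600),interpolation=cv2.INTER_CUBIC);cv2.imwrite("pics/w5c.png",o[:,:,::-1])
d=s["tcp_pos"][:2]-np.array([.5769,-.0366]);print(np.linalg.norm(d))
E
```

```text
[ 0.5796 -0.0613  0.3941] 0.013282800783187604 [3.4563 5.2346 5.5785] [ 0.9712 -0.5473  0.0113]
0.024864675816070898
```

View pics/w5c.png

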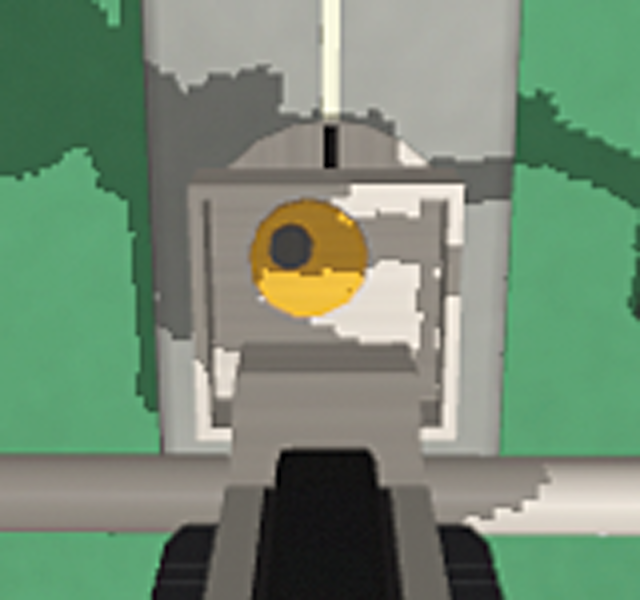

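The index line is at crop column 331 and the tray is centred at about 327–328, so the carrier is roughly 1 mm short. I nudge it, then let go.

Call:
{"api": "servo_tool", "payload": {"deltas": [[[0, 0, 0, 0, 0.1, 0, 1], [0, 0, 0, 0, 0.13, 0, 1], [0, 0, 0, 0, 0.13, 0, 1]]]}}

```text
clock: 11.62
tcp_pos: [0.5797, -0.0623, 0.3941]
ee_rot: [0.998, 0.055, 0.001, -0.002]
contact_force: [3.7, 5.9, 5.7]
opening: 0.0134
grip_force: 60.2
```

Call:
{"api": "servo_tool", "payload": {"deltas": [[[0, 0, 0, 0, 0, -0.03, 0.9], [0, 0, 0, 0, 0, -0.03, 0.8], [0, 0, 0, 0, 0, -0.03, 0.7], [0, 0, 0, 0, 0, -0.03, 0.6], [0, 0, 0, 0, 0, -0.03, 0.5], [0, 0, 0, 0, 0, -0.03, 0.5], [0, 0, 0, 0, 0, -0.03, 0.5], [0, 0, 0, 0, 0, -0.03, 0.5]]]}}

```text
clock: 12.62
tcp_pos: [0.5795, -0.0637, 0.3941]
ee_rot: [0.998, 0.055, 0.0, 0.0]
contact_force: [0.0, 0.0, 0.7]
opening: 0.0425
grip_force: 0.0
```

```bash
python3 - <<'E'
from h import *
s=monitor.read_state();print(s["tcp_pos"],s["opening"],s["contact_force"],s["ft_torque"],s["clock"])
im=viewer.read_camera("wrist");cv2.imwrite("pics/w6.png",im[:,:,::-1])
# numeric: tray far rim & line
g=cv2.cvtColor(im,cv2.COLOR_RGB2GRAY).astype(int)
for r0 in (150,168,176,230,236): print(r0,g[r0,238:325].tolist())
E
```

```text
[ 0.5795 -0.0637  0.3941] 0.04249899707201488 [0.0295 0.0296 0.6576] [ 0.0089 -0.0104 -0.0222] 12.625
150 [103, 102, 101, 102, 99, 105, 128, 136, 174, 172, 175, 177, 175, 174, 175, 167, 92, 100, 101, 102, 102, 103, 102, 102, 102, 102, 102, 103, 102, 101, 102, 98, 118, 168, 174, 170, 169, 168, 169, 205, 249, 246, 239, 177, 165, 169, 169, 169, 168, 169, 168, 168, 169, 169, 170, 170, 171, 171, 171, 170, 171, 172, 172, 172, 171, 172, 172, 171, 172, 172, 174, 173, 174, 174, 174, 174, 174, 173, 172, 172, 171, 171, 172, 171, 166, 162, 153]
168 [103, 102, 101, 100, 101, 101, 101, 101, 102, 102, 101, 102, 101, 102, 101, 101, 100, 104, 132, 145, 144, 142, 142, 140, 140, 144, 142, 143, 145, 143, 139, 137, 139, 140, 141, 144, 142, 144, 139, 75, 10, 13, 61, 130, 144, 143, 144, 144, 142, 140, 141, 139, 143, 144, 143, 140, 138, 138, 134, 175, 238, 232, 230, 198, 154, 169, 121, 124, 126, 125, 123, 143, 184, 181, 181, 180, 180, 179, 178, 166, 119, 123, 124, 119, 115, 113, 104]
176 [100, 100, 99, 101, 100, 99, 107, 138, 144, 144, 144, 146, 145, 143, 143, 142, 142, 142, 142, 142, 142, 142, 142, 143, 14
[... 485 characters left out ...]
, 136, 135, 135, 135, 135, 136, 136, 135, 136, 135, 136, 136, 136, 136, 136, 136, 136, 136, 136, 135, 136, 135, 137, 137, 136, 138, 137, 139, 135, 110, 105, 108, 109, 107, 92, 149, 233, 228, 219, 179, 163, 167, 167, 167, 167, 166, 160, 157, 146, 119, 138, 136]
236 [144, 156, 165, 170, 169, 170, 169, 168, 174, 205, 223, 221, 221, 223, 224, 229, 222, 126, 134, 136, 136, 136, 136, 137, 136, 136, 136, 136, 137, 136, 136, 136, 136, 136, 136, 136, 137, 137, 136, 136, 136, 136, 136, 136, 136, 136, 136, 137, 136, 136, 136, 136, 136, 136, 136, 135, 136, 136, 136, 136, 136, 136, 132, 149, 205, 233, 229, 228, 228, 227, 226, 225, 226, 220, 176, 164, 167, 167, 167, 168, 163, 158, 153, 138, 124, 138, 137]
```

Released and clear. The carrier stays centred, with the line at column 279 and the tray at 279.4, an offset of about 1 mm. Now I retreat upward and head towards the switch.

Call:
{"api": "servo_tool", "payload": {"deltas": [[[0, 0, 0, 0, 0, -1, 0.5], [0, 0, 0, 0, 0, -3, 0.5], [0, 0, 0, 0, 0, -6, 0.5], [0, 0, 0, 0, 0, -9, 0.5], [0, 0, 0, -2, -4, -9, 0.7], [0, 0, 0, -5, -9, -9, 0.9], [0, 0, 0, -8, -14, -9, 1], [0, 0, 0, -11, -19, -9, 1], [0, 0, 0, -14, -24, -9, 1], [0, 0, 0, -16, -26, -9, 1]]]}}

```text
clock: 13.92
tcp_pos: [0.39, 0.1789, 0.485]
ee_rot: [0.998, 0.056, 0.001, -0.001]
contact_force: [0.8, -0.2, -0.4]
opening: 0.0002
grip_force: 0.0
```

Call:
{"api": "servo_tool", "payload": {"deltas": [[[0, 0, 0, 0, 0, 0, 1], [0, 0, 0, 0, 0, 0, 1], [0, 0, 0, 0, 0, 0, 1]]]}}

```text
clock: 14.3
tcp_pos: [0.3926, 0.1764, 0.4842]
ee_rot: [0.999, 0.054, 0.0, 0.0]
contact_force: [0.9, 0.4, 1.5]
opening: -0.0001
grip_force: 0.0
```

```bash
python3 - <<'E'
from h import *
s=monitor.read_state();print(s["tcp_pos"],s["opening"],s["contact_force"])
W=cam("wrist");a=viewer.read_camera("wrist")
for x in viewer.place_of("wrist","plunger_top"): print(x["uv"],x["conf"],atz(W,x["uv"],.076))
T=cam("top");b=viewer.read_camera("top");S=cam("side");c=viewer.read_camera("side")
for n,C in (("top",T),("side",S)):
  for t,z in (("plunger_top",.076),("hook",.2),("carrier",.09)):
    for x in viewer.place_of(n,t): print(n,t,x["uv"],x["conf"],atz(C,x["uv"],z))
o=np.zeros((600,800,3),np.uint8)
o[:300,:400]=cv2.resize(a,(400,300));o[:300,400:]=cv2.resize(b[130:250,270:390],(400,300));o[300:,:]=cv2.resize(c[130:280,190:390],(800,300))
cv2.imwrite("pics/w7.png",o[:,:,::-1])
E
```

```text
[0.3926 0.1764 0.4842] -0.00013243425498192692 [0.9261 0.3793 1.4535]
[233.1, 128.0] 0.94 [0.4492 0.2421 0.076 ]
[381.9, 185.1] 0.23 [0.3983 0.044  0.076 ]
top plunger_top [326.0, 182.4] 0.41 [ 0.6065 -0.0753  0.076 ]
top hook [386.4, 298.9] 0.77 [ 0.3234 -0.2222  0.2   ]
top hook [432.0, 248.8] 0.75 [ 0.4451 -0.3163  0.2   ]
top hook [325.5, 181.1] 0.73 [ 0.5753 -0.0653  0.2   ]
top carrier [378.2, 296.6] 0.82 [ 0.3323 -0.2252  0.09  ]
top carrier [417.0, 257.3] 0.82 [ 0.4378 -0.3131  0.09  ]
top carrier [318.8, 189.7] 0.63 [ 0.5816 -0.0579  0.09  ]
side plunger_top [270.6, 276.7] 0.66 [0.4534 0.2544 0.076 ]
side hook [307.4, 159.0] 0.82 [ 0.4269 -0.1403  0.2   ]
side hook [340.9, 174.3] 0.65 [ 0.3221 -0.0527  0.2   ]
side hook [253.4, 163.8] 0.57 [ 0.5767 -0.0807  0.2   ]
side carrier [305.7, 186.1] 0.78 [ 0.4357 -0.1764  0.09  ]
side carrier [251.7, 202.1] 0.76 [ 0.5789 -0.0477  0.09  ]
side carrier [338.1, 206.2] 0.63 [ 0.3248 -0.0675  0.09  ]
```

View pics/w7.png

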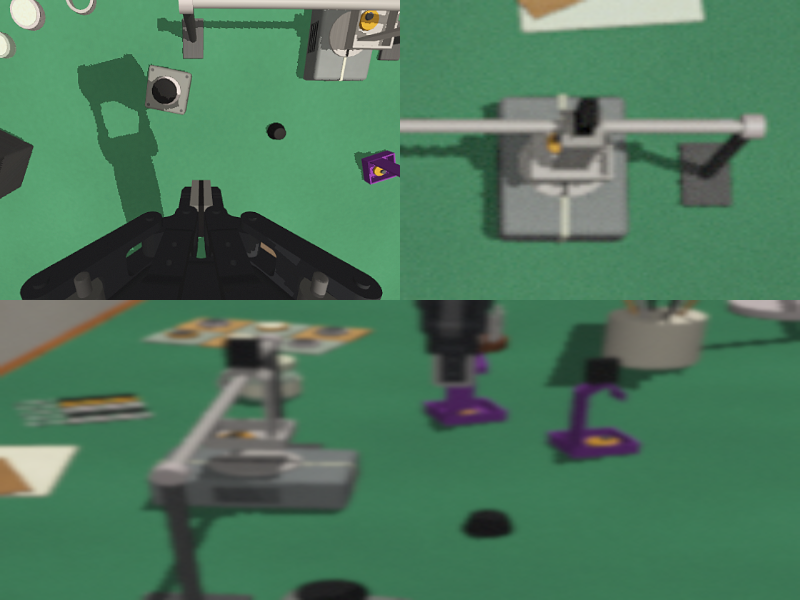

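The carrier hangs level on the rail over the white line, and the loupe, jar and ring are untouched. The plunger is at wrist pixel (233,128), giving (0.449, 0.242). I'll turn the tool so the wrist camera stays away from the rail post.

```bash
python3 - <<'E'
from h import *
print(monitor.read_state()["q"]);go([.449,.242,.10],56,.173)
E
```

```text
[ 0.323  -0.1548  1.9696 -0.      1.3269  1.7836]
turn [ -0.0012   0.0072 -49.6837] shift cm [ 6.3994 -5.8275 21.091 ] t 14.8
```

Call:
{"api": "servo_tool", "payload": {"deltas": [[[0, 0, -8, 1, -1, 2, 1], [0, 0, -16, 3, -3, 5, 1], [0, 0, -24, 5, -5, 8, 1], [0, 0, -32, 6.4, -5.8, 11, 1], [0, 0, -40, 6.4, -5.8, 14, 1], [0, 0, -48, 6.4, -5.8, 16, 1], [0, 0, -49.7, 6.4, -5.8, 16, 1], [0, 0, -49.7, 6.4, -5.8, 16, 1], [0, 0, -49.7, 6.4, -5.8, 16, 1]]]}}

```text
clock: 15.92
tcp_pos: [0.4496, 0.2421, 0.3254]
ee_rot: [0.883, 0.469, 0.001, 0.0]
contact_force: [1.1, 0.4, 0.6]
opening: 0.0001
grip_force: 0.0
```

```bash
python3 - <<'E'
from h import *
s=monitor.read_state();print(s["tcp_pos"],s["opening"],s["contact_force"])
W=cam("wrist");a=viewer.read_camera("wrist")
for x in viewer.place_of("wrist","plunger_top"): print(x["uv"],x["conf"],atz(W,x["uv"],.076))
go([.449,.242,.08],56,.173)
E
```

```text
[0.4496 0.2421 0.3254] 0.00010634108148615526 [1.0597 0.4287 0.6251]
[278.4, 215.9] 0.58 [0.45   0.2459 0.076 ]
turn [ 0.0712 -0.1122 -0.0133] shift cm [-0.0347 -0.0456  7.2172] t 16.025
```

Call:
{"api": "servo_tool", "payload": {"deltas": [[[0, 0, 0, 0.1, 0, 2, 1], [0, 0, 0, 0.1, 0, 4.5, 1], [0, 0, 0, 0.1, 0, 6.5, 1], [0, 0, 0, 0.1, 0, 7.3, 1], [0, 0, 0, 0.1, 0, 7.6, 1], [0, 0, 0, 0.1, 0, 7.9, 1], [0, 0, 0, 0.1, 0, 8.1, 1], [0, 0, 0, 0.1, 0, 8.1, 1]]]}}

```text
clock: 17.02
tcp_pos: [0.4497, 0.2427, 0.2436]
ee_rot: [0.883, 0.47, 0.0, 0.0]
contact_force: [-2.1, -1.5, 4.9]
opening: 0.0
grip_force: 2.5
```

Call:
{"api": "servo_tool", "payload": {"deltas": [[[0, 0, 0, 0, 0, 0.15, 1], [0, 0, 0, 0, 0, 0.27, 1], [0, 0, 0, 0, 0, 0.27, 1], [0, 0, 0, 0, 0, 0.27, 1], [0, 0, 0, 0, 0, 0.27, 1]]]}}

```text
clock: 17.65
tcp_pos: [0.4497, 0.2427, 0.2411]
ee_rot: [0.883, 0.47, 0.0, 0.0]
contact_force: [-2.7, -1.0, 6.2]
opening: -0.0006
grip_force: 3.3
```

```bash
python3 - <<'E'
from h import *
s=monitor.read_state();print(s["tcp_pos"],s["contact_force"],s["clock"])
a=viewer.read_camera("wrist");b=viewer.read_camera("top");c=viewer.read_camera("side")
for n in("top","side"):
  C=cam(n)
  for x in viewer.place_of(n,"hook"): print(n,x["uv"],x["conf"],atz(C,x["uv"],.2))
o=np.zeros((600,800,3),np.uint8)
o[:300,:400]=cv2.resize(a,(400,300));o[:300,400:]=cv2.resize(b[150:230,290:370],(400,300));o[300:,:400]=cv2.resize(c[130:240,200:310],(400,300));o[300:,400:]=cv2.resize(c[220:330,220:330],(400,300))
cv2.imwrite("pics/w8.png",o[:,:,::-1])
E
```

```text
[0.4497 0.2427 0.2411] [-2.6523 -0.9825  6.1692] 17.65
top [324.9, 181.9] 0.85 [ 0.5732 -0.0641  0.2   ]
top [389.3, 298.0] 0.73 [ 0.326  -0.2284  0.2   ]
top [141.3, 175.0] 0.6 [0.5425 0.359  0.2   ]
top [430.1, 250.4] 0.58 [ 0.441  -0.3123  0.2   ]
top [292.3, 180.2] 0.26 [0.5689 0.0113 0.2   ]
side [306.7, 159.2] 0.81 [ 0.4288 -0.1385  0.2   ]
side [252.2, 161.0] 0.67 [ 0.5854 -0.0995  0.2   ]
side [339.6, 171.6] 0.59 [ 0.3268 -0.0693  0.2   ]
```

View pics/w8.png

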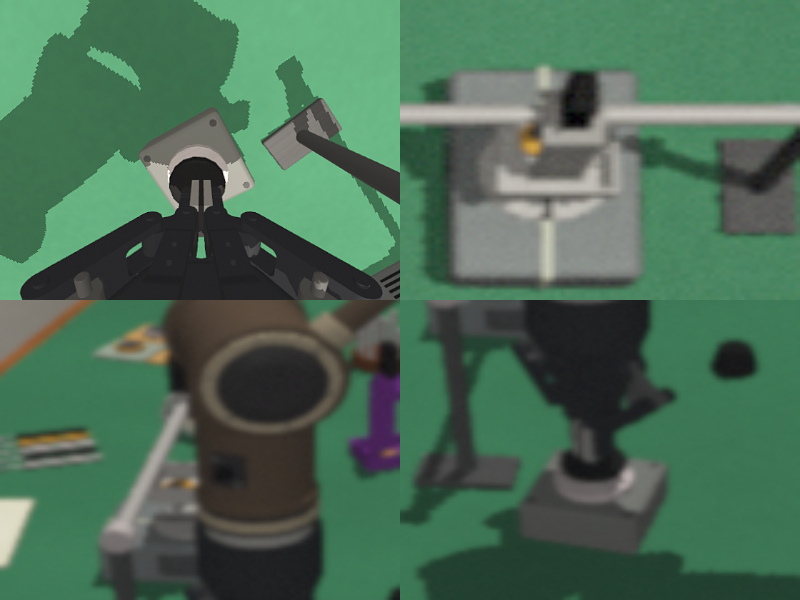

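The fingertips hold the cap down about 7.9 mm with 6.2 N, which matches the spring. The carrier hangs at the line, with its hook at top-view pixel (324.9,181.9) and the band at (324.9,180.4). I hand the job in.

```bash
python3 -c "
from bench import job;print(job.job_done())"
```

```text
the job is handed in; nothing more can be done
None
```

I handed the job in at about 17.7 s of the 53 s allowed; the verdict was not reported back. The steel carrier was hooked on 106 mm from the line, slid along the rail and released about 1 mm from the index line. The plunger is held about 7.9 mm down at 6.2 N, and the loupe, jar and case ring were left alone.

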